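Index the easel's swivel collar

TASK

Lock the table easel's swivel base: take the red-knobbed index pin from the tool block, put it in the hole of the loose collar, turn the collar until the pin finds the hidden socket in the base beneath, and push the pin fully home, its shoulder down on the collar. Be gentle: feel for the socket with a light push, a little more than the 5 N that its plug needs, and never press the pin against the base or collar with more than 40 N in any direction. Let go of the pin at the end, and leave everything else on the table where it is.

Things in the scene. Friction and masses are not known exactly. Their poses are not given: they have to be found in the camera images.
- base: easel swivel base screwed to the table: round green housing 160 mm across, 41 mm high, on a 196 mm grey foot 6 mm thick. Origin: centre of its underside, on the collar's axis. Hidden inside under the collar: a fixed flat steel plate, top 30 mm above the table, with one 12.5 mm socket 50 mm from the axis, met when joint collar reads somewhere between 0.5 and 1.5 (differs each time).
- collar (a joint): angle (rad) of the loose collar, an aluminium disc 140 mm across, 12 mm thick, lying in the housing; it turns about the base's vertical axis, counter-clockwise from above as it grows, from a hard stop at 0 to one at 1.7; starts at 0 to 0.25; needs about 1 N at the hole's radius and stays where left. Turn it by its hub or by a pin standing in its hole.
- collar_hole (a point): mouth (centre, at the disc's top face, 42.5 mm above the table) of the only through hole in the collar disc: 12 mm wide, 12 mm deep, 50 mm from the axis, with a thin painted yellow ring 21 mm across round it; moves with the collar. Away from the socket a pin put in it stops on the plate, its shoulder about 14.5 mm above the disc. Pushed sideways while tilted, it levers on the edges with about twice the force felt at the wrist.
- hub_top (a point): top of the brass hub at the collar's centre, 64.5 mm above the table: a round stub 32 mm across, 22 mm above the disc. The hidden socket below the disc holds a friction plug 2 mm down: it yields to about 5 N of downward push, resists so all the way and stays down; the pin's own weight does not sink it.
- pin_center (a point): centre (half-way up) of the index pin, 67 mm long, 60 g: red round knob 20 mm across, 40 mm tall, on a steel shank 10 mm across, 27 mm long, foot chamfered 3 mm. z points up, foot to knob. It is 6.5 mm above the flat shoulder under the knob. Grip about 24 mm above the shoulder so that fingertips clear the disc. Fully home, this point is 49 mm above the table.
- block: fixed wooden tool block 60 x 190 mm, 36 mm high, with three 12 mm holes 60 mm apart along its y axis (the middle one at its centre), 30 mm deep. Origin: centre of its underside. The pin starts upright in one of them, its shoulder on the block.
- burnisher: burnisher, blue round handle 18 mm across on an 8 mm steel shank, 72 mm long, standing in the tool block; leave alone. Origin: centre of its underside (the foot).
- awl: awl, pale wooden round handle 18 mm across on an 8 mm steel shank, 72 mm long, standing in the tool block; leave alone. Origin: centre of its underside (the foot).
- jar: empty glass water jar, 64 mm across, 85 mm high; leave alone. Origin: centre of its underside (the foot).
- glue: white squeeze bottle with red cap, 60 mm across, 170 mm high; leave alone. Origin: centre of its underside (the foot).
- ochre: small yellow paint jar with white lid, 56 mm across, 60 mm high; leave alone. Origin: centre of its underside (the foot).
- green: small green paint jar with white lid, 56 mm across, 60 mm high; leave alone. Origin: centre of its underside (the foot).
- eraser: white eraser with a blue sleeve lying flat, 50 x 24 x 14 mm; leave alone. Origin: centre of its underside (the foot).

How it is judged (in metres and radians):
On the way:
1. the pin stands in the collar's hole, its foot at least 7 mm below the disc's top (z of pin_center in the frame of base below 0.069 m and horizontal distance between pin_center and collar_hole below 0.008 m), for 0.2 s.
At the end, for the whole second after the job is handed in: the pin stands in the collar's hole, sunk into the base's socket with its shoulder within 2.5 mm of the collar disc, within 4 mm of the hole's centre and 0.1 rad of upright, at rest and let go (z of pin_center in the frame of base below 0.0515 m and horizontal distance between pin_center and collar_hole below 0.004 m and angle between pin_center's own z axis and vertical below 0.1 rad and linear speed of pin below 0.02 m/s and contact force between pin and the fingers below 0.05 N); the robot touches nothing.
It fails at once if the pin is pressed against the base, collar or plate with more than 40 N (contact force between pin and base above 40 N).
It fails at once if a bystander is moved more than 25 mm (distance of any of burnisher, awl, jar, glue, ochre, green, eraser from where it was at the start of the episode above 0.025 m).
It also fails if it takes over 64 s, if anything falls off the work surface, if the arm or the gripper's body presses on something with over 40 N, if the wrist force passes 120 N, or if a joint passes its speed limit or range.

ROBOT

A 6-joint arm with a two-finger parallel gripper is mounted at the origin on the work surface. World frame = base frame: x ahead of the robot, y to its left, z up, the work surface at z = 0. Lengths are in mm, angles in rad, forces in N, time in s.
With the tool pointing down it reaches from about 350 to 775 mm from the base axis. Payload 7.3 kg.
Tool frame: the origin (TCP) lies on the centre line of the jaws, within the pads' length; the fingertips stand 22 mm ahead of it and the grasp point (between the pads) lies 3 mm ahead of it; z points along the fingers, y is the direction in which the jaws open and shut (so a half turn about z gives the same grasp; the last joint's range is limited). The gripper opens to 92 mm and grips with 3 to 60 N. Pads are 19 mm wide; open, the fingers measure 130 mm over their backs; the gripper's body (75 mm by 190 mm) begins 47 mm behind the grasp point.
Start: joints at [1.202, 0.342, 1.524, -0, 1.275, -0.146], TCP at [115.987, 512.045, 248.741] pointing down, gripper open.
Joint ranges: [-2.53, 2.53], [-0.77, 2.02], [0.04, 2.7], [-1, 4.14], [0.28, 2.66], [-3.11, 3.11]. Speed limits (rad/s): [2.57, 2.57, 3.14, 3.14, 3.14, 3.14].

INTERFACE

Orientations are given as [roll, pitch, yaw] about the fixed x, y, z axes, in that order (R = Rz(yaw) Ry(pitch) Rx(roll)).
In Python, from plant import bot gives the robot as it stands.
- The arm moves only by the tool play_rows, never from a script. Its argument "moves" is one flat list of numbers, 5 for each row, row after row: the closure in counts, from 0 (fully open) to 255 (shut), then the shift along the tool's x, y, z in mm, then the turn about the tool's z in degrees. A call has 1 to 8 rows; each row is the pose to reach, as a shift and turn from the pose commanded when the call began, along the tool's axes at that moment; what a row does not reach only later rows make up. A row lasts 1/12 s, in which the tool goes at most 41.7 mm and 7.16 degrees, less where a joint would pass 70% of its speed; a pose out of reach is approached as far as the arm can. A call with a gripper value outside its range is refused whole. The fingers move at their own pace and stop on an object; the grip force is fixed at half the most. Time passes only in rows, so rows that repeat a pose let the fingers close. It gives the time, the measured TCP pose, the force and the opening at its end, in the units of the state.
- bot.get_obs(): the state, without advancing time (a new reading comes with each control period).
- bot.capture(name): name is "scene" or "top"; returns a dict with "color" (400x640x3 uint8, red, green, blue), "fx", "fy", "cx", "cy" (pixels), "world_to_cam" (4x4, takes a point from world to camera coordinates). Camera axes: x right, y down, z forward; pixel columns grow to the right and rows downward; lengths in mm; the calibration is good to about 2 mm. A picture is of the moment at which its call begins. There is no depth.
- bot.close_job(): hands the job in, once; it reports no verdict.
The state is a dict: "time": time; "joint_positions": joint angles; "dq": joint speeds; "tau": joint torques, N m; "tool_pos": TCP position; "tcp_rot": TCP orientation; "contact_force": force on the tool from outside, world axes, zero at the start; "moment": the same for the moment, N m; "grip_width": finger opening in mm.
Only numpy, scipy, OpenCV 4.12 (cv2) and the standard library are available. Lean on these libraries where they do the work, as an engineer would, in place of code of your own. Each camera call takes 0.05 s, during which the arm holds its last target.

## Working session

There is one attempt and no reset: what is moved stays moved. The work goes in short steps, Python scripts to look and compute and a tool call to move; the robot and the scene stay as the last step left them, time stands still between calls to the robot, and variables do not carry over. Pictures are saved under pics/ and viewed, and the job is handed in when it is done.

Besides the shell and the picture viewer there is one more tool, called after ">>>" in YAML: its name, and indented under it one key for each argument. play_rows: Moves the arm, as the interface text tells. Its arguments: {"type":"object","properties":{"moves":{"type":"array","items":{"type":"number"}}},"required":["moves"]}

```bash
ls; mkdir -p pics; python3 - <<'E'
from plant import bot
import cv2,numpy as np
o=bot.get_obs()
for k in o: print(k,np.round(o[k],3))
for n in("scene","top"):
    c=bot.capture(n); cv2.imwrite(f"pics/{n}0.png",c["color"][:,:,::-1])
    print(n,c["fx"],c["fy"],c["cx"],c["cy"]);print(np.round(c["world_to_cam"],4))
E
```

```text
pics
time 0.0
joint_positions [ 1.202  0.343  1.525 -0.     1.275 -0.146]
dq [-0.     0.001 -0.    -0.001  0.001  0.   ]
tau [  0.    -43.124 -24.422   0.072   0.056  -0.   ]
tool_pos [115.86  511.668 248.023]
tcp_rot [-3.14  -0.     2.919]
contact_force [ 0.05  -0.796 -0.18 ]
moment [ 0.038 -0.006 -0.083]
grip_width 91.69
scene 384.2170306639579 384.2170306639579 322.7907817973257 192.93394006570315
[[-5.9270000e-01  8.0540000e-01 -1.1900000e-02  3.4597220e+02]
 [ 5.3820000e-01  3.8490000e-01 -7.4980000e-01 -2.2935470e+02]
 [-5.9930000e-01 -4.5080000e-01 -6.6150000e-01  1.3446943e+03]
 [ 0.0000000e+00  0.0000000e+00  0.0000000e+00  1.0000000e+00]]
top 444.49818718081116 444.49818718081116 324.48888740808223 199.7369197964527
[[-1.3390000e-01 -9.9100000e-01 -4.0000000e-03  3.3983800e+01]
 [-9.6750000e-01  1.3160000e-01 -2.1570000e-01  5.3708920e+02]
 [ 2.1430000e-01 -2.5000000e-02 -9.7650000e-01  1.0958042e+03]
 [ 0.0000000e+00  0.0000000e+00  0.0000000e+00  1.0000000e+00]]
```

View pics/scene0.png

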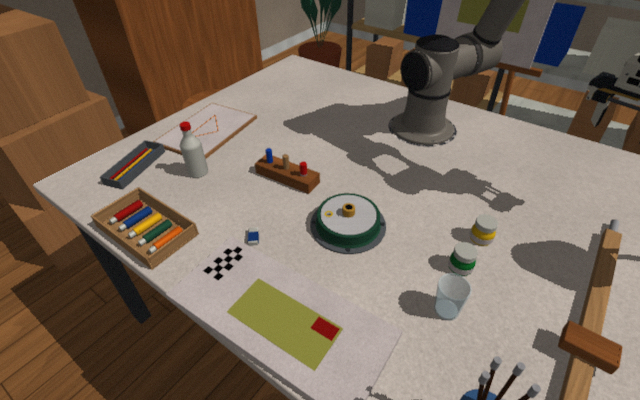

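View pics/top0.png

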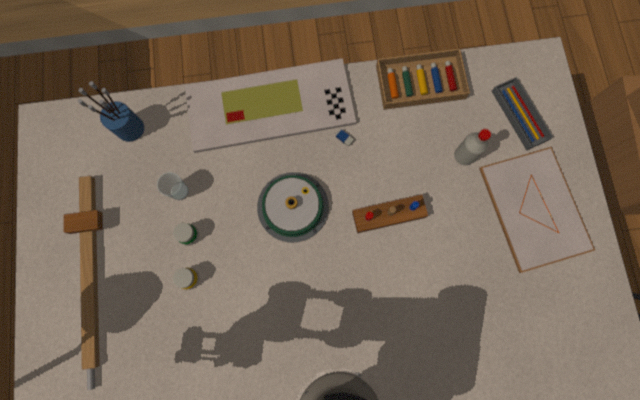

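The scene view shows the pin (red knob) at about (303,168) in the block, and the collar with its yellow ring at (329,213). In the top view the pin is at (369,216), the hub at (292,202) and the ring at (305,191). Next I'll measure these.

```bash
cat > h.py <<'E'
import cv2,numpy as np
from plant import bot
def cap(n): return bot.capture(n)
def ray(c,u,v):
    W=c["world_to_cam"];R=W[:3,:3];t=W[:3,3]
    o=-R.T@t; d=R.T@np.array([(u-c["cx"])/c["fx"],(v-c["cy"])/c["fy"],1.]); return o,d/np.linalg.norm(d)
def plane(c,u,v,z):
    o,d=ray(c,u,v); return o+d*(z-o[2])/d[2]
def proj(c,p):
    q=c["world_to_cam"]@np.append(p,1.); return np.array([c["fx"]*q[0]/q[2]+c["cx"],c["fy"]*q[1]/q[2]+c["cy"]])
def tri(r1,r2):
    (a,d),(b,e)=r1,r2
    s=np.linalg.lstsq(np.stack([d,-e],1),b-a,rcond=None)[0]
    p,q=a+s[0]*d,b+s[1]*e
    return (p+q)/2,np.linalg.norm(p-q)
def blobs(m,minA=4):
    n,l,st,ce=cv2.connectedComponentsWithStats(m.astype(np.uint8))
    return [(st[i][4],ce[i].round(2),st[i][:4]) for i in range(1,n) if st[i][4]>=minA]
def hsv(c): return cv2.cvtColor(c["color"],cv2.COLOR_RGB2HSV)
E
python3 - <<'E'
from h import *
rects={"scene":(240,140,400,260),"top":(240,160,440,250)}
for n in("scene","top"):
    c=cap(n);H=hsv(c).astype(int);x0,y0,x1,y1=rects[n]
    h,s,v=H[...,0],H[...,1],H[...,2]
    roi=np.zeros(h.shape,bool);roi[y0:y1,x0:x1]=1
    print(n,"red",[b for b in blobs(roi&((h<6)|(h>174))&(s>180)&(v>90))])
    print("yellow",blobs(roi&(h>15)&(h<32)&(s>130)&(v>90)))
    print("green",blobs(roi&(h>60)&(h<95)&(s>90),30))
    print("blue",blobs(roi&(h>100)&(h<125)&(s>150)))
    cv2.imwrite(f"pics/{n}z.png",cv2.resize(c["color"][y0:y1,x0:x1,::-1],None,fx=4,fy=4,interpolation=cv2.INTER_CUBIC))
E
```

```text
scene red [(np.int32(58), array([303.47, 167.59]), array([300, 162,   7,  13], dtype=int32))]
yellow [(np.int32(4), array([286.5 , 166.75]), array([286, 166,   2,   3], dtype=int32)), (np.int32(91), array([349.19, 209.98]), array([343, 204,  12,  13], dtype=int32)), (np.int32(21), array([328.81, 213.48]), array([325, 211,   8,   6], dtype=int32))]
green [(np.int32(926), array([347.54, 233.51]), array([316, 198,  65,  50], dtype=int32))]
blue [(np.int32(67), array([268.97, 155.55]), array([266, 149,   7,  14], dtype=int32)), (np.int32(69), array([252.93, 235.99]), array([248, 232,  10,   9], dtype=int32))]
top red [(np.int32(51), array([368.86, 215.59]), array([365, 212,   9,   8], dtype=int32))]
yellow [(np.int32(34), array([304.85, 190.09]), array([302, 187,   7,   7], dtype=int32)), (np.int32(71), array([291.1, 202.7]), array([286, 197,  11,  12], dtype=int32)), (np.int32(5), array([392.6, 211.4]), array([391, 211,   4,   2], dtype=int32))]
green [(np.int32(360), array([295.58, 217.2 ]), array([262, 178,  61,  58], dtype=int32))]
blue [(np.int32(44), array([414.14, 205.23]), array([410, 202,   9,   8], dtype=int32))]
```

View pics/scenez.png

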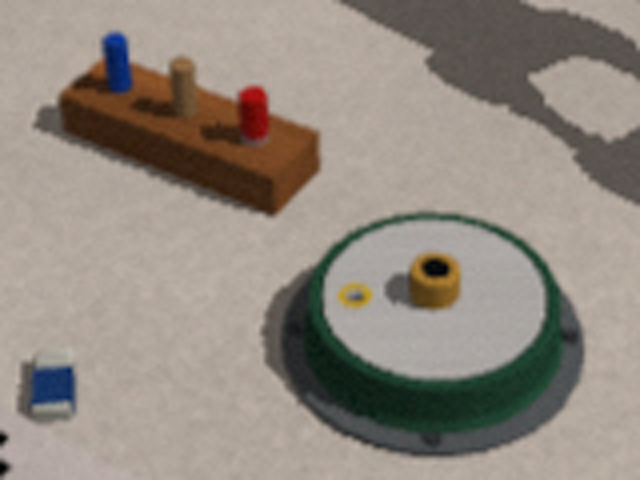

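View pics/topz.png

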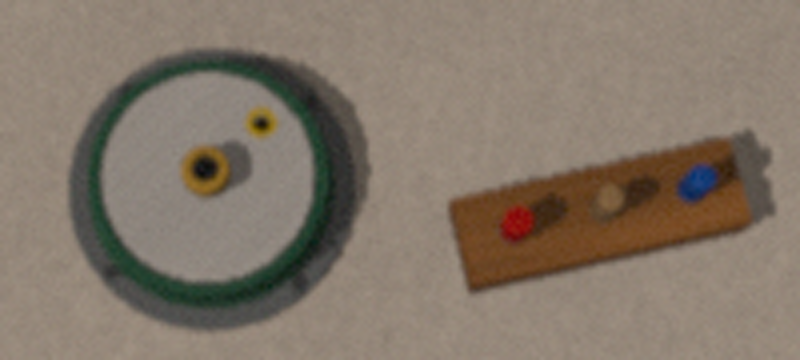

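```bash
python3 - <<'E'
from h import *
S=cap("scene");T=cap("top")
print("ring S",plane(S,328.81,213.48,42.5),"T",plane(T,304.85,190.09,42.5), tri(ray(S,328.81,213.48),ray(T,304.85,190.09)))
print("knob S z56",plane(S,303.47,167.59,58),"T z70",plane(T,368.86,215.59,70),tri(ray(S,303.47,167.59),ray(T,368.86,215.59)))
print("blue",plane(S,268.97,155.55,58),plane(T,414.14,205.23,70))
# disc: white region enclosed
for n,c,seed,r in(("S",S,(335,225),(300,185,400,260)),("T",T,(285,220),(250,160,345,250))):
    H=hsv(c).astype(int);h,s,v=H[...,0],H[...,1],H[...,2]
    g=((h>60)&(h<95)&(s>90)).astype(np.uint8); m=np.zeros_like(g);m[r[1]:r[3],r[0]:r[2]]=1;g*=m
    g=cv2.morphologyEx(g,cv2.MORPH_CLOSE,np.ones((3,3)))
    cs,hier=cv2.findContours(g,cv2.RETR_CCOMP,cv2.CHAIN_APPROX_NONE)
    for k,q in enumerate(cs):
        if len(q)>60:
            p=np.array([plane(c,*pt[0],41)[:2] for pt in q])
            (cx,cy),rad=cv2.minEnclosingCircle(p.astype(np.float32))
            A=np.c_[2*p,np.ones(len(p))];x=np.linalg.lstsq(A,(p**2).sum(1),rcond=None)[0]
            print(n,"hole" if hier[0][k][3]>=0 else "outer",len(q),x[:2].round(1),"r",np.sqrt(x[2]+x[0]**2+x[1]**2).round(1))
# hub black bore top
    y=(h>10)&(h<32)&(s>120)
# block orientation from blue->red
a=plane(S,303.47,167.59,58);b=plane(S,268.97,155.55,58);print((a-b)[:2],np.linalg.norm((a-b)[:2]),np.degrees(np.arctan2(*(b-a)[1::-1])))
a=plane(T,368.86,215.59,70);b=plane(T,414.14,205.23,70);print((a-b)[:2],np.linalg.norm((a-b)[:2]),np.degrees(np.arctan2(*(b-a)[1::-1])))
E
```

```text
ring S [573.2061951   11.69806632  42.5       ] T [573.26856196   9.11406635  42.5       ] (array([572.908207  ,  10.10478605,  41.58784488]), np.float64(2.263335306867643))
knob S z56 [ 477.65927455 -144.98728623   58.        ] T z70 [ 478.01966878 -144.77423762   70.        ] (array([ 479.21779656, -145.10976776,   59.19153881]), np.float64(2.276174954122556))
blue [ 491.28196696 -263.88680876   58.        ] [ 489.05305513 -263.87183699   70.        ]
S outer 237 [559.4  60. ] r 79.1
T outer 313 [539.6  47.9] r 77.1
[-13.62269241 118.89952254] 119.67737550571177 -83.46394245383263
[-11.03338635 119.09759937] 119.60758249340248 -84.70713753057872
```

```bash
python3 - <<'E'
from h import *
S=cap("scene");T=cap("top")
for n,c,r,seed in(("S",S,(300,185,400,260),(335,225)),("T",T,(250,160,345,250),(285,220))):
    x0,y0,x1,y1=r
    H=hsv(c).astype(int);h,s,v=H[...,0],H[...,1],H[...,2]
    roi=np.zeros(h.shape,bool);roi[y0:y1,x0:x1]=1
    dk=[(b,plane(c,*b[1],64.5)[:2].round(1)) for b in blobs(roi&(v<60)&(s<160),5)]
    print(n,dk)
    m=(roi&~((h>50)&(h<100)&(s>60))).astype(np.uint8)
    l=cv2.connectedComponents(m)[1]; d=(l==l[seed[1],seed[0]]).astype(np.uint8)
    d=cv2.morphologyEx(d,cv2.MORPH_OPEN,np.ones((3,3)));
    l=cv2.connectedComponents(d)[1]; d=(l==l[seed[1],seed[0]]).astype(np.uint8)
    q=max(cv2.findContours(d,cv2.RETR_EXTERNAL,cv2.CHAIN_APPROX_NONE)[0],key=cv2.contourArea)
    p=np.array([plane(c,*pt[0],42)[:2] for pt in q]);A=np.c_[2*p,np.ones(len(p))];x=np.linalg.lstsq(A,(p**2).sum(1),rcond=None)[0]
    print(n,len(q),x[:2].round(1),"r",np.sqrt(x[2]+x[0]**2+x[1]**2).round(1))
E
```

```text
S [((np.int32(18), array([348.61, 206.67]), array([346, 205,   6,   4], dtype=int32)), array([543.2,  50.7])), ((np.int32(787), array([338.08, 234.9 ]), array([310, 209,  74,  43], dtype=int32)), array([636.,  83.]))]
S 346 [552.7  60.2] r 145.3
T [((np.int32(493), array([314.22, 208.33]), array([278, 174,  51,  63], dtype=int32)), array([516.6,  -9.1])), ((np.int32(19), array([290.68, 201.84]), array([289, 200,   5,   5], dtype=int32)), array([541.8,  48.9])), ((np.int32(9), array([267.56, 227.22]), array([266, 226,   5,   3], dtype=int32)), array([483.9, 115.1]))]
T 154 [542.   48.6] r 71.6
```

```bash
cat >> h.py <<'E'
def to(x,y,z,phi_deg,yaw=None,base=None):
    o=bot.get_obs(); p=np.array(o["tool_pos"]) if base is None else np.array(base); yaw=o["tcp_rot"][2] if yaw is None else yaw
    d=np.array([x,y,z])-p; c,s=np.cos(yaw),np.sin(yaw)
    phi=np.degrees(yaw)-90; turn=-((phi_deg-phi+180)%360-180)
    return np.array([c*d[0]+s*d[1], s*d[0]-c*d[1], -d[2], turn]).round(2)
E
python3 - <<'E'
from h import *
b=[115.987,512.045,248.741]
print(to(420,200,220,40,base=b),to(478,-145,150,6,base=b))
E
```

```text
[-365.46 -237.15   28.74   37.23] [-498.26 -560.8    98.74   71.23]
```

>>> play_rows:
  moves: [0, -365, -237, 29, 37, 0, -365, -237, 29, 37, 0, -365, -237, 29, 37, 0, -365, -237, 29, 37, 0, -365, -237, 29, 37, 0, -365, -237, 29, 37, 0, -365, -237, 29, 37, 0, -365, -237, 29, 37]

```text
time: 1.07
tool_pos: [349.0, 272.1, 226.7]
tcp_rot: [3.141, 0.0, 2.273]
contact_force: [0.3, 0.3, -0.7]
grip_width: 92.0
```

```bash
python3 - <<'E'
from h import *
print(to(478,-145,150,6))
E
```

```text
[-401.72 -171.01   76.72   34.24]
```

>>> play_rows:
  moves: [0, -390, -165, 75, 34, 0, -390, -165, 75, 34, 0, -390, -165, 75, 34, 0, -390, -165, 75, 34, 0, -390, -165, 75, 34, 0, -390, -165, 75, 34, 0, -390, -165, 75, 34, 0, -390, -165, 75, 34]

```text
time: 1.73
tool_pos: [445.9, -41.7, 168.3]
tcp_rot: [3.141, 0.0, 1.679]
contact_force: [0.9, 1.3, 0.9]
grip_width: 91.7
```

```bash
python3 - <<'E'
from h import *
print(to(478,-145,130,6))
E
```

```text
[-106.13   20.72   38.32    0.22]
```

>>> play_rows:
  moves: [0, -95, 20, 36, 0, 0, -95, 20, 36, 0, 0, -95, 20, 36, 0, 0, -95, 20, 36, 0, 0, -95, 20, 36, 0]

```text
time: 2.15
tool_pos: [475.5, -132.5, 131.8]
tcp_rot: [-3.14, -0.001, 1.677]
contact_force: [-1.3, 0.5, -0.8]
grip_width: 91.8
```

```bash
python3 - <<'E'
from h import *
print(np.round(bot.get_obs()["tool_pos"],2),to(478,-145,63,6))
for n,r in(("scene",(240,100,400,220)),("top",(300,150,460,270))):
    c=cap(n);cv2.imwrite(f"pics/{n}1.png",cv2.resize(c["color"][r[1]:r[3],r[0]:r[2],::-1],None,fx=4,fy=4))
print(np.round(bot.get_obs()["tool_pos"],2),to(478,-145,63,6))
E
```

```text
[ 475.53 -132.55  131.82] [-12.65   1.13  68.82   0.1 ]
[ 475.55 -131.05  132.62] [-14.13   0.91  69.62   0.26]
```

View pics/scene1.png

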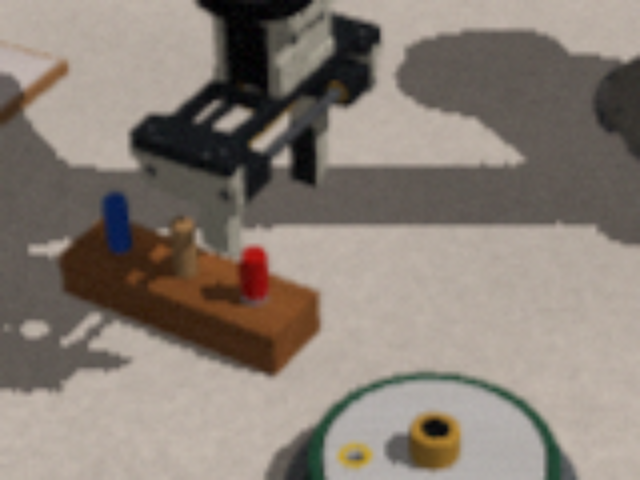

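The gripper straddles the pin's block along its x axis, with the red knob at (303,168) uncovered and the fingers above it. Next I centre it and lower.

>>> play_rows:
  moves: [0, -14, 1, 20, 0, 0, -14, 1, 40, 0, 0, -14, 1, 60, 0, 0, -14, 1, 69, 0, 0, -14, 1, 69, 0, 0, -14, 1, 69, 0]

```text
time: 2.75
tool_pos: [478.5, -144.9, 64.0]
tcp_rot: [3.142, -0.0, 1.681]
contact_force: [-0.3, -0.8, 0.4]
grip_width: 92.0
```

```bash
python3 - <<'E'
from h import *
print(to(478,-145,63,6))
for n,r in(("scene",(240,100,400,220)),("top",(300,150,460,270))):
    c=cap(n);cv2.imwrite(f"pics/{n}2.png",cv2.resize(c["color"][r[1]:r[3],r[0]:r[2],::-1],None,fx=4,fy=4))
E
```

```text
[-0.08 -0.52  0.98  0.31]
```

View pics/scene2.png

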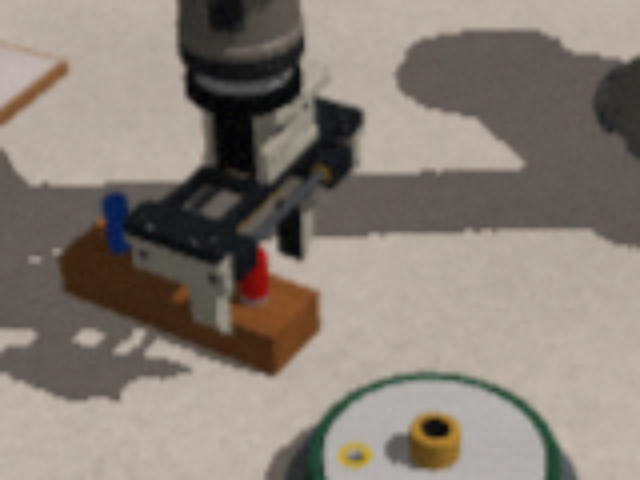

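View pics/top2.png

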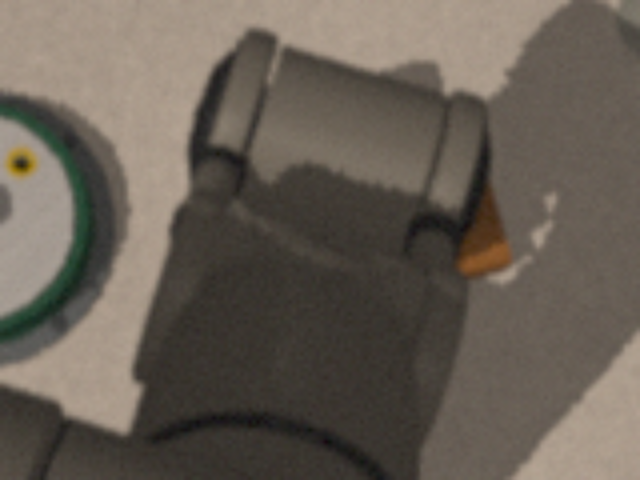

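The scene view shows the red knob between the two fingers, at about (303,170). Closing now.

>>> play_rows:
  moves: [255, 0, 0, 0, 0, 255, 0, 0, 0, 0, 255, 0, 0, 0, 0, 255, 0, 0, 0, 0, 255, 0, 0, 0, 0, 255, 0, 0, 0, 0, 255, 0, 0, 0, 0, 255, 0, 0, 0, 0]

```text
time: 3.52
tool_pos: [478.3, -145.7, 63.3]
tcp_rot: [-3.141, -0.0, 1.68]
contact_force: [-0.1, -0.5, 0.2]
grip_width: 43.1
```

>>> play_rows:
  moves: [255, 0, 0, 0, 0, 255, 0, 0, 0, 0, 255, 0, 0, -3, 0, 255, 0, 0, -6, 0, 255, 0, 0, -6, 0]

```text
time: 3.93
tool_pos: [479.0, -145.8, 70.1]
tcp_rot: [3.14, 0.001, 1.68]
contact_force: [2.8, 0.2, 0.1]
grip_width: 19.4
```

>>> play_rows:
  moves: [255, 0, 0, -15, 0, 255, 0, 0, -30, 0, 255, 0, 0, -50, 0, 255, 0, 0, -70, 0, 255, 0, 0, -70, 0]

```text
time: 4.35
tool_pos: [480.0, -146.5, 142.8]
tcp_rot: [3.136, 0.003, 1.68]
contact_force: [-0.2, -0.3, -1.3]
grip_width: 19.6
```

```bash
python3 - <<'E'
from h import *
print(np.round(bot.get_obs()["contact_force"],2),to(478,-145,63,6))
for n,r in(("scene",(240,80,400,200)),):
    c=cap(n);cv2.imwrite(f"pics/{n}3.png",cv2.resize(c["color"][r[1]:r[3],r[0]:r[2],::-1],None,fx=5,fy=5,interpolation=cv2.INTER_CUBIC))
E
```

```text
[-0.18 -0.27 -1.33] [ 1.66 -1.8  79.85  0.25]
```

View pics/scene3.png

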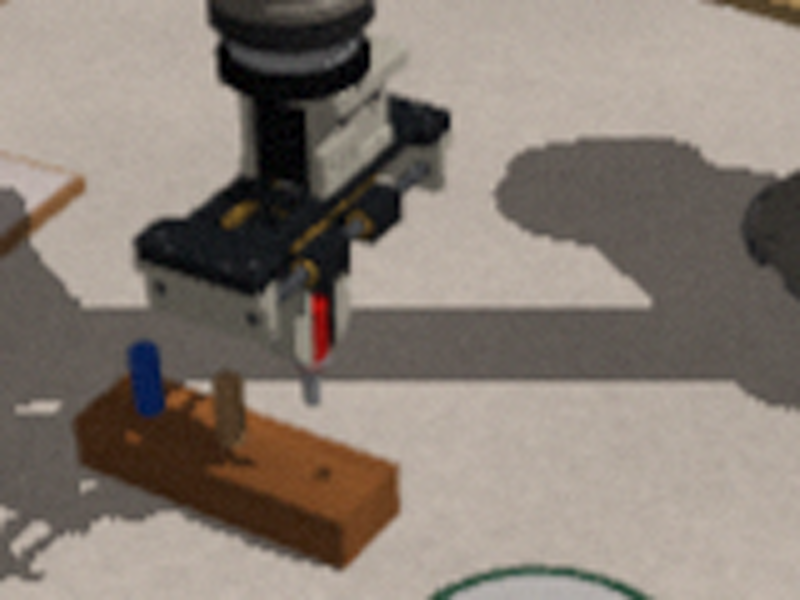

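Pin lifted. Its shank (near (302,157)) seems to lean slightly compared with the vertical, so I'll move above the collar and check the tilt there.

```bash
python3 - <<'E'
from h import *
print(to(573.2,10.4,140,38))
E
```

```text
[145.38 110.45   1.08 -31.76]
```

>>> play_rows:
  moves: [255, 36, 28, 0, -7, 255, 72, 55, 0, -14, 255, 109, 82, 0, -21, 255, 130, 100, 1, -28, 255, 143, 109, 1, -32, 255, 145, 110, 1, -32, 255, 145, 110, 1, -32, 255, 145, 110, 1, -32]

```text
time: 5.07
tool_pos: [570.9, 9.8, 137.4]
tcp_rot: [-3.14, -0.001, 2.236]
contact_force: [0.2, -1.3, -1.3]
grip_width: 19.5
```

```bash
python3 - <<'E'
from h import *
print(to(573.2,10.4,140,38))
for n in("scene","top"):
    c=cap(n);p=np.array(bot.get_obs()["tool_pos"]);u,v=proj(c,p-[0,0,30]).astype(int)
    cv2.imwrite(f"pics/{n}4.png",cv2.resize(c["color"][v-40:v+40,u-50:u+50,::-1],None,fx=7,fy=7,interpolation=cv2.INTER_CUBIC));print(n,u-50,v-40)
    for z in(0,-3,-27,-54): print(z,proj(c,p+[0,0,z]).round(1))
E
```

```text
[-0.91  2.15 -2.6   0.13]
scene 278 153
0 [328.5 183.7]
-3 [328.5 184.7]
-27 [328.5 192.3]
-54 [328.5 200.6]
top 253 144
0 [303.1 181.6]
-3 [303.2 181.9]
-27 [303.7 184.4]
-54 [304.2 187. ]
```

View pics/scene4.png

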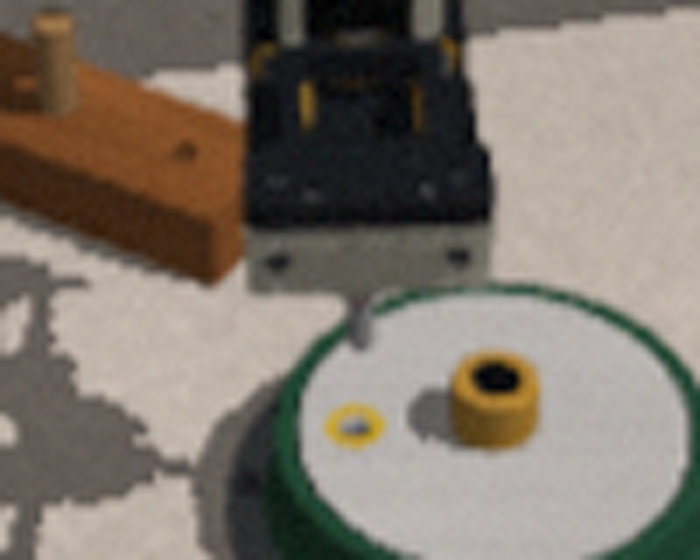

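View pics/top4.png

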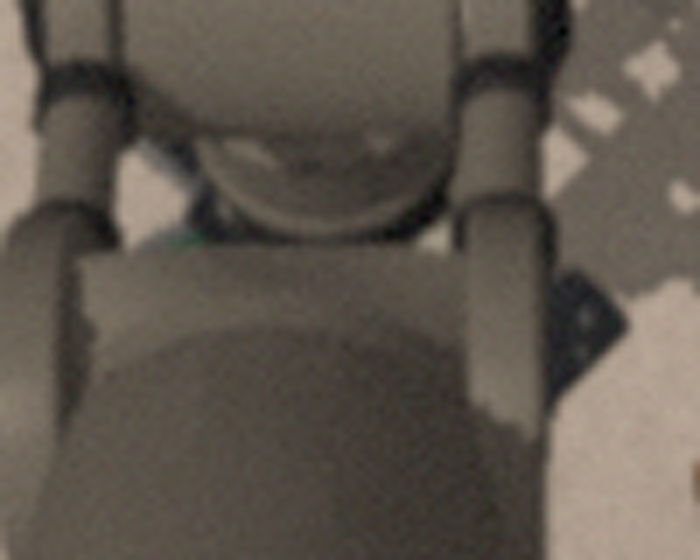

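>>> play_rows:
  moves: [255, -1, 2, 0, 0, 255, -1, 2, 0, 0, 255, -1, 2, 0, 0, 255, -1, 2, 0, 0]

```text
time: 5.5
tool_pos: [574.1, 10.4, 138.5]
tcp_rot: [3.141, 0.0, 2.237]
contact_force: [-0.0, 0.3, -1.1]
grip_width: 19.5
```

```bash
python3 - <<'E'
from h import *
print(to(573.2,10.4,140,38))
ims=[];S=None
for i in range(6):
    S=cap("scene");ims.append(S["color"].astype(float))
p=np.array(bot.get_obs()["tool_pos"]);print(p)
im=np.mean(ims,0)
u0,v0=310,175
cv2.imwrite("pics/scene5.png",cv2.resize(im[v0:v0+50,u0:u0+60,::-1].astype(np.uint8),None,fx=12,fy=12,interpolation=cv2.INTER_CUBIC))
for z in(-19,-27,-54): print(z,proj(S,p+[0,0,z]).round(1))
g=im.mean(2)
for v in range(192,206): print(v,g[v,320:340].astype(int))
E
```

```text
[ 0.56 -0.72 -1.48  0.18]
[574.13254765  10.89195845 138.42712717]
-19 [328.3 190.5]
-27 [328.3 193. ]
-54 [328.3 201.3]
192 [88 88 87 89 89 88 87 87 88 87 87 88 89 88 89 89 89 89 88 87]
193 [88 87 87 88 88 87 89 88 88 88 88 88 88 88 87 87 88 88 88 87]
194 [87 88 88 87 94 92 91 87 87 87 92 90 87 94 87 83 82 88 84 87]
195 [134 132 133 137 133 116  93  81  83  81  85  98  97  84  67  63  64  81
  96 103]
196 [170 169 172 176 171 160 116  78  70  75  74  82  79  60  66  88 129 146
 155 156]
197 [178 178 179 179 179 176 145  89  71  88  93  65  80 103 136 151 173 177
 179 178]
198 [180 180 178 179 178 177 143  90  77  99 119 135 150 161 174 178 178 178
 176 176]
199 [181 182 181 178 176 146  98  75  80  99 127 166 178 179 178 178 179 178
 177 178]
200 [180 181 180 154 130  85  56  67  80  99 127 167 180 180 179 179 179 178
 178 179]
201 [177 175 153 102  62  54  60  69  81 100 126 168 180 179 180 179 180 180
 180 180]
202 [174 159 105  60  53  76 132 108  85 101 133 170 180 181 181 181 180 182
 180 181]
203 [163 117  67  53  76 137 174 161 134 122 157 178 181 180 180 180 181 179
 180 180]
204 [128  69  53  76 135 172 180 180 170 160 172 178 178 179 178 177 177 178
 178 178]
205 [ 81  52  57 132 171 178 178 179 178 179 177 179 178 177 180 178 178 178
 178 178]
```

View pics/scene5.png

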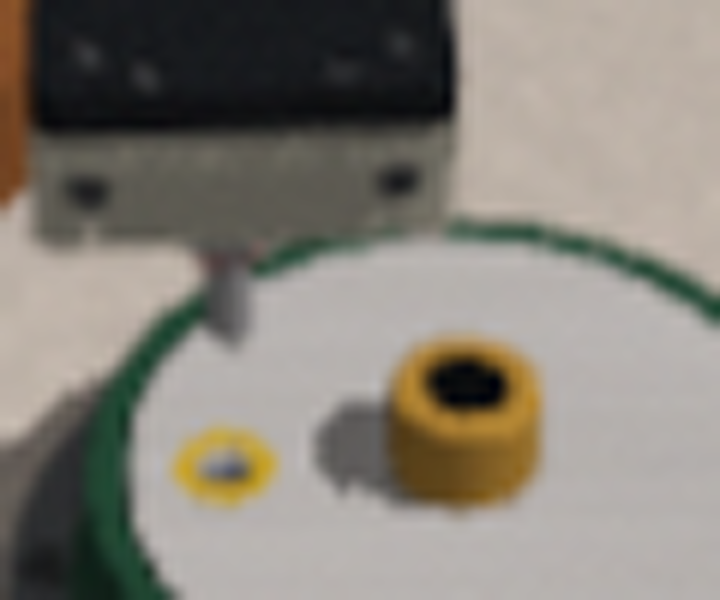

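The averaged scene view shows the shank upright and centred. Its edges are at columns 326.5 and 330.5, the axis at about 328.5 (expected 328.3), and the ring centre at (328.8,213.5). The earlier lean was not real. Now lowering.

>>> play_rows:
  moves: [255, 0.5, -0.7, 10, 0, 255, 0.5, -0.7, 20, 0, 255, 0.5, -0.7, 28, 0, 255, 0.5, -0.7, 32, 0, 255, 0.5, -0.7, 32, 0, 255, 0.5, -0.7, 32, 0]

```text
time: 6.3
tool_pos: [573.2, 10.8, 105.9]
tcp_rot: [-3.141, -0.001, 2.238]
contact_force: [0.6, -1.0, -0.1]
grip_width: 19.6
```

```bash
python3 - <<'E'
from h import *
print(to(573.2,10.4,100,38),np.round(bot.get_obs()["contact_force"],2))
ims=[]
for i in range(4):
    S=cap("scene");ims.append(S["color"].astype(float))
im=np.mean(ims,0)
p=np.array(bot.get_obs()["tool_pos"]);print(p,proj(S,p-[0,0,54]),proj(S,p-[0,0,57]))
u0,v0=300,180
cv2.imwrite("pics/scene6.png",cv2.resize(im[v0:v0+50,u0:u0+60,::-1].astype(np.uint8),None,fx=12,fy=12,interpolation=cv2.INTER_CUBIC))
E
```

```text
[-0.36 -0.24  5.92  0.23] [ 0.64 -1.   -0.15]
[573.60236603  10.81433565 106.8408927 ] [328.42407789 210.47236845] [328.42676475 211.33362288]
```

View pics/scene6.png

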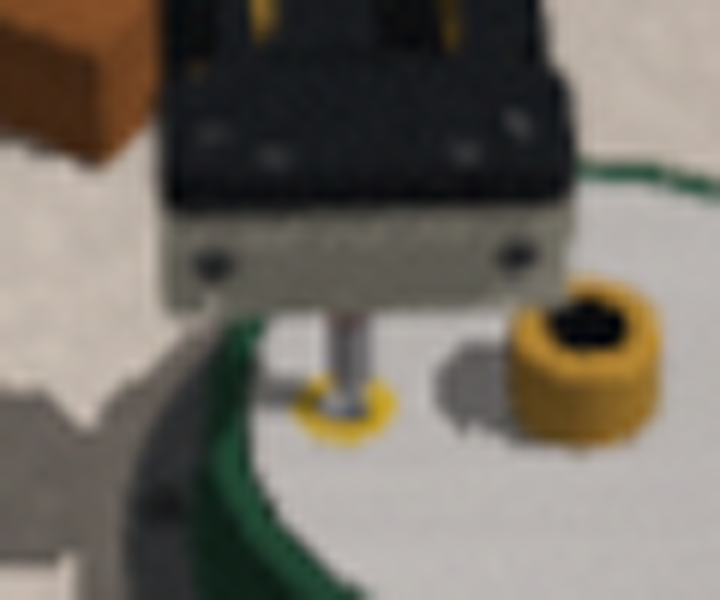

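The pin tip is just over the ring at (328.6,213.5) and lined up with it. Lowering slowly.

>>> play_rows:
  moves: [255, 0, 0, 2, 0, 255, 0, 0, 4, 0, 255, 0, 0, 6, 0, 255, 0, 0, 7, 0, 255, 0, 0, 8, 0]

```text
time: 6.92
tool_pos: [573.2, 10.8, 98.2]
tcp_rot: [-3.141, -0.0, 2.238]
contact_force: [-1.1, 0.3, -1.7]
grip_width: 19.4
```

>>> play_rows:
  moves: [255, 0, 0, 1, 0, 255, 0, 0, 2, 0, 255, 0, 0, 3, 0, 255, 0, 0, 3, 0]

```text
time: 7.25
tool_pos: [573.4, 10.7, 95.3]
tcp_rot: [3.141, 0.0, 2.238]
contact_force: [1.1, -1.1, -0.9]
grip_width: 19.2
```

>>> play_rows:
  moves: [255, 0, 0, 1, 0, 255, 0, 0, 2, 0, 255, 0, 0, 3, 0, 255, 0, 0, 4, 0]

```text
time: 7.58
tool_pos: [573.4, 10.7, 91.4]
tcp_rot: [3.141, 0.0, 2.238]
contact_force: [0.9, -2.7, 0.7]
grip_width: 19.5
```

>>> play_rows:
  moves: [255, 0, 0, 1, 0, 255, 0, 0, 2, 0, 255, 0, 0, 3, 0, 255, 0, 0, 3, 0]

```text
time: 7.92
tool_pos: [573.4, 10.7, 88.3]
tcp_rot: [3.141, 0.0, 2.238]
contact_force: [1.3, -3.2, -1.0]
grip_width: 19.2
```

>>> play_rows:
  moves: [255, -0.5, -0.2, 0, 0, 255, -0.5, -0.2, 1, 0, 255, -0.5, -0.2, 2, 0, 255, -0.5, -0.2, 2, 0]

```text
time: 8.25
tool_pos: [573.8, 10.5, 87.4]
tcp_rot: [3.14, 0.0, 2.238]
contact_force: [-0.8, -1.0, 6.8]
grip_width: 19.3
```

>>> play_rows:
  moves: [255, 0, 0, 1, 0, 255, 0, 0, 1, 0, 255, 0, 0, 2, 0, 255, 0, 0, 2, 0]

```text
time: 8.58
tool_pos: [574.3, 10.5, 86.9]
tcp_rot: [3.139, 0.002, 2.238]
contact_force: [-2.9, 0.0, 16.6]
grip_width: 19.2
```

>>> play_rows:
  moves: [255, 0, 0, -2, 0, 255, 0, 0, -2, 0]

```text
time: 8.75
tool_pos: [573.8, 10.5, 87.2]
tcp_rot: [3.14, 0.001, 2.238]
contact_force: [-0.4, -0.2, 7.9]
grip_width: 19.3
```

```bash
python3 - <<'E'
from h import *
print(to(573.2,10.4,100,38),np.round(bot.get_obs()["contact_force"],2))
ims=[]
for i in range(3):
    S=cap("scene");ims.append(S["color"].astype(float))
im=np.mean(ims,0)
u0,v0=300,180
cv2.imwrite("pics/scene7.png",cv2.resize(im[v0:v0+50,u0:u0+60,::-1].astype(np.uint8),None,fx=12,fy=12,interpolation=cv2.INTER_CUBIC))
E
```

```text
[  0.26  -0.53 -12.76   0.24] [-0.37 -0.18  7.9 ]
```

View pics/scene7.png

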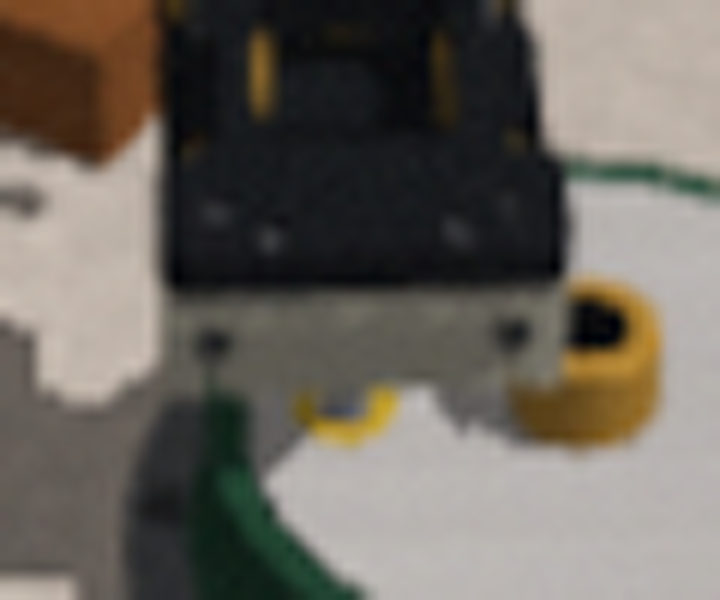

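The pin is in the hole (ring at (328.8,213.5)), foot resting on the plate with about 8 N. Tool y now points along the tangent and tool x points to the axis. I'll turn the collar in small arcs, starting with 10 mm that cannot reach the socket.

>>> play_rows:
  moves: [255, 0.04, 2, 0, -2.3, 255, 0.16, 4, 0, -4.6, 255, 0.36, 6, 0, -6.9, 255, 0.64, 8, 0, -9.2, 255, 1, 10, 0, -11.5]

```text
time: 9.32
tool_pos: [580.3, 16.4, 87.2]
tcp_rot: [-3.14, 0.0, 2.441]
contact_force: [-4.0, -5.8, 9.9]
grip_width: 19.4
```

```bash
cat >> h.py <<'E'
def st():
    o=bot.get_obs();p=np.array(o["tool_pos"]);f=np.array(o["contact_force"]);d=p[:2]-[542.4,49.7]
    th=np.arctan2(d[1],d[0]);phi=o["tcp_rot"][2]-np.pi/2
    er=np.array([np.cos(th),np.sin(th)]);et=np.array([-er[1],er[0]])
    print("t",round(o["time"],2),"th",np.degrees(th).round(1),"R",np.linalg.norm(d).round(2),"phi-th-90",np.degrees(phi-th-np.pi/2).round(2),"z",p[2].round(2),"Fr",(f[:2]@er).round(1),"Ft",(f[:2]@et).round(1),"Fz",f[2].round(1))
E
python3 -c "
from h import *
st()"
```

```text
t 9.32 th -41.3 R 50.45 phi-th-90 1.17 z 87.15 Fr 0.8 Ft -7.0 Fz 9.9
```

>>> play_rows:
  moves: [255, 0.01, 0.8, -0.3, -0.9, 255, 0.03, 1.6, -0.3, -1.8, 255, 0.06, 2.4, -0.3, -2.7, 255, 0.1, 3.2, -0.3, -3.6]

```text
time: 9.65
tool_pos: [582.5, 19.0, 87.2]
tcp_rot: [-3.14, 0.0, 2.503]
contact_force: [-2.1, -4.6, 7.6]
grip_width: 19.3
```

>>> play_rows:
  moves: [255, 0.01, 0.8, 0, -0.9, 255, 0.03, 1.6, 0, -1.8, 255, 0.06, 2.4, 0, -2.7, 255, 0.1, 3.2, 0, -3.6]

```text
time: 9.98
tool_pos: [584.4, 21.6, 87.2]
tcp_rot: [-3.14, 0.0, 2.565]
contact_force: [-1.9, -4.3, 7.3]
grip_width: 19.5
```

```bash
python3 -c "
from h import *
st()"
```

```text
t 9.98 th -33.8 R 50.52 phi-th-90 0.82 z 87.22 Fr 0.8 Ft -4.7 Fz 7.3
```

>>> play_rows:
  moves: [255, 0.01, 0.8, 0, -0.9, 255, 0.03, 1.6, 0, -1.8, 255, 0.06, 2.4, 0, -2.7, 255, 0.1, 3.2, 0, -3.6]

```text
time: 10.32
tool_pos: [586.1, 24.3, 87.2]
tcp_rot: [-3.14, 0.001, 2.628]
contact_force: [-1.4, -5.4, 7.3]
grip_width: 19.3
```

>>> play_rows:
  moves: [255, 0.01, 0.8, 0, -0.9, 255, 0.03, 1.6, 0, -1.8, 255, 0.06, 2.4, 0, -2.7, 255, 0.1, 3.2, 0, -3.6]

```text
time: 10.65
tool_pos: [587.7, 27.1, 87.2]
tcp_rot: [-3.14, 0.001, 2.691]
contact_force: [-1.5, -5.2, 7.5]
grip_width: 19.2
```

>>> play_rows:
  moves: [255, 0.01, 0.8, 0, -0.9, 255, 0.03, 1.6, 0, -1.8, 255, 0.06, 2.4, 0, -2.7, 255, 0.1, 3.2, 0, -3.6]

```text
time: 10.98
tool_pos: [589.1, 30.0, 87.2]
tcp_rot: [-3.14, 0.001, 2.754]
contact_force: [-0.3, -4.4, 7.4]
grip_width: 19.3
```

>>> play_rows:
  moves: [255, 0.01, 0.8, 0, -0.9, 255, 0.03, 1.6, 0, -1.8, 255, 0.06, 2.4, 0, -2.7, 255, 0.1, 3.2, 0, -3.6]

```text
time: 11.32
tool_pos: [590.3, 33.0, 87.3]
tcp_rot: [-3.14, 0.001, 2.817]
contact_force: [-1.6, -4.8, 6.8]
grip_width: 19.2
```

>>> play_rows:
  moves: [255, 0.01, 0.8, 0, -0.9, 255, 0.03, 1.6, 0, -1.8, 255, 0.06, 2.4, 0, -2.7, 255, 0.1, 3.2, 0, -3.6]

```text
time: 11.65
tool_pos: [591.3, 36.1, 87.3]
tcp_rot: [-3.141, 0.001, 2.88]
contact_force: [-0.3, -4.7, 6.5]
grip_width: 19.2
```

```bash
python3 -c "
from h import *
st()"
```

```text
t 11.65 th -15.5 R 50.78 phi-th-90 0.5 z 87.26 Fr 1.0 Ft -4.6 Fz 6.5
```

>>> play_rows:
  moves: [255, 0.01, 0.8, 0.1, -0.9, 255, 0.03, 1.6, 0.1, -1.8, 255, 0.06, 2.4, 0.1, -2.7, 255, 0.1, 3.2, 0.1, -3.6]

```text
time: 11.98
tool_pos: [592.2, 39.2, 87.3]
tcp_rot: [-3.14, 0.001, 2.942]
contact_force: [-0.4, -4.8, 7.6]
grip_width: 19.5
```

>>> play_rows:
  moves: [255, 0.01, 0.8, 0, -0.9, 255, 0.03, 1.6, 0, -1.8, 255, 0.06, 2.4, 0, -2.7, 255, 0.1, 3.2, 0, -3.6]

```text
time: 12.32
tool_pos: [592.8, 42.4, 87.2]
tcp_rot: [-3.14, 0.001, 3.005]
contact_force: [0.8, -4.4, 6.0]
grip_width: 19.2
```

>>> play_rows:
  moves: [255, 0.01, 0.8, 0.1, -0.9, 255, 0.03, 1.6, 0.1, -1.8, 255, 0.06, 2.4, 0.1, -2.7, 255, 0.1, 3.2, 0.1, -3.6]

```text
time: 12.65
tool_pos: [593.2, 45.6, 87.2]
tcp_rot: [-3.14, 0.002, 3.068]
contact_force: [-0.0, -3.4, 6.5]
grip_width: 19.3
```

>>> play_rows:
  moves: [255, 0.01, 0.8, 0.1, -0.9, 255, 0.03, 1.6, 0.1, -1.8, 255, 0.06, 2.4, 0.1, -2.7, 255, 0.1, 3.2, 0.1, -3.6]

```text
time: 12.98
tool_pos: [593.2, 49.3, 86.6]
tcp_rot: [-3.141, 0.001, 3.131]
contact_force: [1.9, -1.7, -0.5]
grip_width: 19.6
```

Fz fell to zero and z dropped, so this is likely the socket. Pressing gently in place.

>>> play_rows:
  moves: [255, 0, 0, 0.5, 0, 255, 0, 0, 1, 0, 255, 0, 0, 1.5, 0, 255, 0, 0, 1.5, 0]

```text
time: 13.32
tool_pos: [593.2, 49.9, 85.2]
tcp_rot: [3.141, 0.001, 3.13]
contact_force: [1.8, -0.1, 4.5]
grip_width: 19.7
```

```bash
python3 -c "
from h import *
st()"
```

```text
t 13.32 th 0.2 R 50.75 phi-th-90 -0.87 z 85.25 Fr 1.8 Ft -0.1 Fz 4.5
```

>>> play_rows:
  moves: [255, 0, 0, 0.7, 0, 255, 0, 0, 1.4, 0, 255, 0, 0, 2.1, 0, 255, 0, 0, 2.8, 0]

```text
time: 13.65
tool_pos: [593.4, 50.3, 83.0]
tcp_rot: [3.141, 0.002, 3.13]
contact_force: [1.4, 1.0, 8.0]
grip_width: 19.2
```

```bash
python3 -c "
from h import *
st()"
```

```text
t 13.65 th 0.7 R 51.02 phi-th-90 -1.34 z 83.01 Fr 1.4 Ft 1.0 Fz 8.0
```

Sinking with about 8 N. Continuing.

>>> play_rows:
  moves: [255, 0, 0, 0.8, 0, 255, 0, 0, 1.6, 0, 255, 0, 0, 2.4, 0, 255, 0, 0, 3.2, 0]

```text
time: 13.98
tool_pos: [593.5, 50.5, 79.8]
tcp_rot: [3.14, 0.002, 3.13]
contact_force: [1.3, 1.0, 8.9]
grip_width: 19.3
```

>>> play_rows:
  moves: [255, 0, 0, 0.8, 0, 255, 0, 0, 1.6, 0, 255, 0, 0, 2.4, 0, 255, 0, 0, 3.2, 0]

```text
time: 14.32
tool_pos: [593.5, 50.5, 76.6]
tcp_rot: [3.14, 0.002, 3.13]
contact_force: [1.8, 1.9, 7.4]
grip_width: 19.7
```

```bash
python3 -c "
from h import *
st()"
```

```text
t 14.32 th 0.9 R 51.12 phi-th-90 -1.61 z 76.6 Fr 1.8 Ft 1.8 Fz 7.4
```

>>> play_rows:
  moves: [255, 0, 0, 0.7, 0, 255, 0, 0, 1.4, 0, 255, 0, 0, 2, 0, 255, 0, 0, 2.5, 0]

```text
time: 14.65
tool_pos: [593.5, 50.6, 74.1]
tcp_rot: [3.14, 0.002, 3.13]
contact_force: [1.5, 2.5, 8.5]
grip_width: 19.3
```

>>> play_rows:
  moves: [255, 0, 0, 0.5, 0, 255, 0, 0, 1, 0, 255, 0, 0, 1, 0]

```text
time: 14.9
tool_pos: [593.5, 50.6, 73.0]
tcp_rot: [3.14, 0.002, 3.13]
contact_force: [1.2, 3.3, 5.9]
grip_width: 19.5
```

>>> play_rows:
  moves: [255, 0, 0, 0.5, 0, 255, 0, 0, 1, 0, 255, 0, 0, 1.5, 0, 255, 0, 0, 1.5, 0]

```text
time: 15.23
tool_pos: [593.6, 50.6, 72.8]
tcp_rot: [3.14, 0.003, 3.13]
contact_force: [-1.8, 2.6, 15.9]
grip_width: 19.3
```

A firm stop at z≈73, 14.8 mm below the plate contact (14.5 expected), so the shoulder is on the collar. Now I relax the push and release.

>>> play_rows:
  moves: [255, 0, 0.4, -1, 0, 255, 0, 0.4, -1.8, 0, 255, 0, 0.4, -1.8, 0]

```text
time: 15.48
tool_pos: [593.4, 50.7, 72.9]
tcp_rot: [3.141, 0.002, 3.13]
contact_force: [3.3, 3.3, 5.9]
grip_width: 19.3
```

>>> play_rows:
  moves: [120, 0, 0, 0, 0, 120, 0, 0, 0, 0, 60, 0, 0, 0, 0, 60, 0, 0, 0, 0, 60, 0, 0, 0, 0, 60, 0, 0, 0, 0]

```text
time: 15.98
tool_pos: [592.4, 49.9, 72.1]
tcp_rot: [3.142, -0.001, 3.13]
contact_force: [0.5, -0.6, 0.4]
grip_width: 54.3
```

Released, and open to 54 mm. Now straight up.

>>> play_rows:
  moves: [60, 0, 0, -15, 0, 60, 0, 0, -35, 0, 60, 0, 0, -60, 0, 60, 0, 0, -90, 0, 60, 0, 0, -130, 0, 60, 0, 0, -170, 0, 60, 0, 0, -170, 0]

```text
time: 16.57
tool_pos: [595.9, 49.9, 251.3]
tcp_rot: [-3.141, 0.014, 3.13]
contact_force: [0.8, -0.5, 0.0]
grip_width: 70.1
```

```bash
python3 - <<'E'
from h import *
S=cap("scene");T=cap("top");st()
r=(280,140,400,260)
cv2.imwrite("pics/scene8.png",cv2.resize(S["color"][r[1]:r[3],r[0]:r[2],::-1],None,fx=5,fy=5,interpolation=cv2.INTER_CUBIC))
cv2.imwrite("pics/full8.png",S["color"][:,:,::-1])
h,s,v=[hsv(S)[...,i].astype(int) for i in range(3)]
roi=np.zeros(h.shape,bool);roi[160:260,300:400]=1
b=blobs(roi&((h<6)|(h>174))&(s>180)&(v>80),10);print(b)
for z in(42.5,62.5,82.5): print(z,proj(S,np.array([592.4,50,z])).round(1))
for k in b: print(plane(S,*k[1],64))
E
```

```text
t 16.67 th 0.3 R 50.98 phi-th-90 -0.98 z 244.41 Fr 0.1 Ft 0.2 Fz -0.6
[(np.int32(97), array([337.22, 217.62]), array([334, 211,   8,  15], dtype=int32))]
42.5 [337.  224.4]
62.5 [337.1 218.6]
82.5 [337.2 212.7]
[590.70503969  49.2564842   64.        ]
```

View pics/scene8.png

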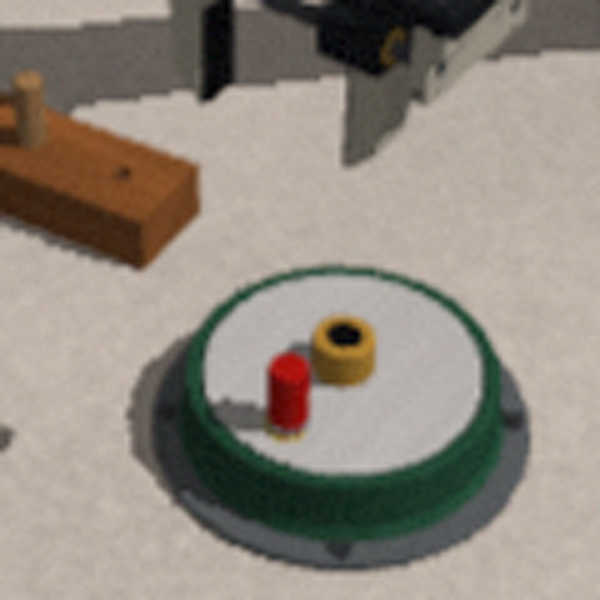

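View pics/full8.png

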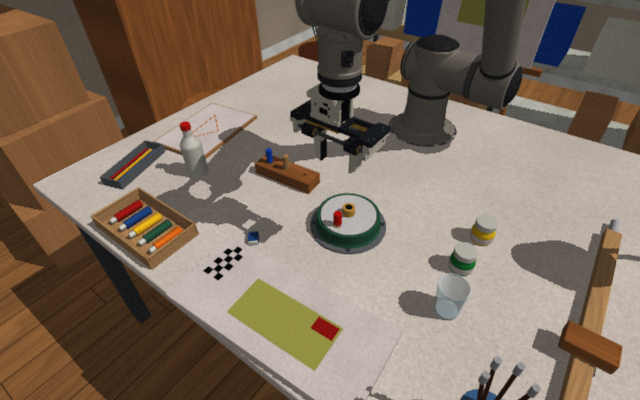

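The pin stands upright at (337,218) with its knob down by the ring, and the other objects look unmoved. I'll pull the arm back for a two-view height check.

>>> play_rows:
  moves: [60, 40, -30, 0, 0, 60, 75, -60, 0, 0, 60, 110, -90, 0, 0, 60, 140, -120, 0, 0, 60, 160, -150, 0, 0, 60, 160, -180, 0, 0, 60, 160, -200, 0, 0, 60, 160, -200, 0, 0]

```text
time: 17.33
tool_pos: [429.2, -151.3, 241.2]
tcp_rot: [-3.142, -0.002, 3.126]
contact_force: [0.9, 0.1, -0.1]
grip_width: 70.4
```

```bash
python3 - <<'E'
from h import *
S=cap("scene");T=cap("top");cv2.imwrite("pics/top9.png",T["color"][:,:,::-1])
r=[]
for c,q in((S,(300,160,400,260)),(T,(250,160,345,260))):
    h,s,v=[hsv(c)[...,i].astype(int) for i in range(3)]
    roi=np.zeros(h.shape,bool);roi[q[1]:q[3],q[0]:q[2]]=1
    b=blobs(roi&((h<6)|(h>174))&(s>180)&(v>90),10);print(b); r.append(ray(c,*b[0][1]))
    print("ring",blobs(roi&(h>15)&(h<32)&(s>130)&(v>90)))
print(tri(*r)); 
E
```

```text
[(np.int32(81), array([337.89, 217.23]), array([334, 211,   8,  15], dtype=int32))]
ring [(np.int32(95), array([349.07, 210.06]), array([343, 204,  12,  13], dtype=int32))]
[(np.int32(39), array([288.18, 182.92]), array([286, 179,   6,   9], dtype=int32))]
ring [(np.int32(76), array([291.18, 202.57]), array([286, 197,  11,  12], dtype=int32))]
(array([591.52240548,  50.31865498,  66.84956661]), np.float64(2.353083046974316))
```

View pics/top9.png

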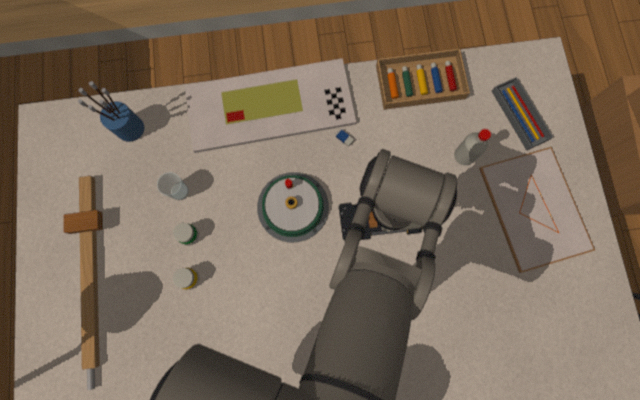

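```bash
python3 - <<'E'
from h import *
st();print(bot.close_job())
E
```

```text
t 17.43 th -119.7 R 227.77 phi-th-90 118.88 z 241.19 Fr 0.3 Ft -1.1 Fz 0.5
the job is handed in; nothing more can be done
None
```

The index pin is fully home in the swivel base and released, and I handed the job in at 17.4 s with the arm clear of everything.

I took the pin from the tool block and put it in the collar hole. I then turned the collar about 52° with roughly 6–10 N of downward push (a little over 16 N for a moment when the pin first met the plate). At that point the downward force dropped to zero, which marked the socket. The plug then gave way at about 5–9 N, and the pin stopped firmly at about 16 N.

**Depth:** the pin sank 14.1 mm from resting on the plate to the final stop, both read at about 16 N; nominal is 14.5 mm. The two-camera check put the knob at 66.8 mm where 65.7 mm was expected. That is 1.1 mm high, within the roughly 2 mm calibration.

**Position:** the two-camera check put the pin at (591.5, 50.3) mm, 49 mm from the axis I measured, against the given 50 mm. It looks upright in the pictures; I did not measure its final tilt.

**Forces and surroundings:** the highest wrist reading was about 17 N downward, and sideways readings stayed at about 7 N or less. The other objects look unmoved in the last pictures, though I did not measure them.

**Disagreements:** the two views differed by about 2 mm throughout, as the calibration allows. An early picture suggested the pin was leaning in the grip, but an averaged close-up showed it upright.

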